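# Swap the short spring of a sushi mould for the right one

### The arm

A 6-joint arm with a two-finger parallel gripper is mounted at the origin on the work surface. World frame = base frame: x ahead of the robot, y to its left, z up, the work surface at z = 0. Lengths are in mm, angles in rad, forces in N, time in s.
With the tool pointing down it reaches from about 300 to 775 mm from the base axis. Payload 14.6 kg.
Tool frame: the origin (TCP) lies on the front face of the gripper's body, between the roots of the fingers; the fingertips stand 97 mm ahead of it and the grasp point (between the pads) lies 78 mm ahead of it; z points along the fingers, y is the line along which they close (so a half turn about z gives the same grasp; the last joint's range is limited). The gripper opens to 94 mm and grips with 3 to 60 N. Pads are 16 mm wide; open, the fingers measure 119 mm over their backs; the gripper's body (75 mm by 177 mm) begins 78 mm behind the grasp point.
Start: joints at [1.196, 0.3, 1.521, -0, 1.321, -0.067], TCP at [166.627, 524.143, 302.646] pointing down, gripper open.
Joint ranges: [-3.03, 3.03], [-0.79, 2.21], [0.23, 2.52], [-1.04, 4.18], [0, 3.07], [-2.55, 2.55]. Speed limits (rad/s): [2.22, 2.22, 2.57, 3.14, 3.14, 3.14].

### API

Orientations are given as [roll, pitch, yaw] about the fixed x, y, z axes, in that order (R = Rz(yaw) Ry(pitch) Rx(roll)).
In Python, from cell import * gives the robot as it stands.
- The arm moves only by the tool carry_out, never from a script. Its arguments are lists of equal length, an entry for each row: "slide": the shift along the world's x, y, z scaled (see below), a list of three; "dr": the turn, a rotation vector about the world's x, y, z scaled (see below), a list of three; "gripper": the opening in per cent of the stroke, from 0 (shut) to 100 (fully open). A call has 1 to 10 rows; each row is the pose to reach, as a shift and turn from the pose commanded when the call began, turning the shorter way round; what a row does not reach only later rows make up. The controller multiplies each number of a shift by 0.25 m and each number of a turn by 360 degrees. A row lasts 1/12 s, in which the tool goes at most 41.7 mm and 7.16 degrees, less where a joint would pass 70% of its speed; a pose out of reach is approached as far as the arm can. A call with a number of a shift or a turn outside -1 to 1 is refused whole. A call with a gripper value outside its range is refused whole. The fingers move at their own pace and stop on an object; "newtons" is the grip in N (left out, the last holds). Time passes only in rows, so rows that repeat a pose let the fingers close. It gives the time, the measured TCP pose, the force, the opening and the grip force at its end, in the units of the state.
- read_state(): the state, without advancing time (a new reading comes with each control period).
- camera(name): name is "scene" or "top" or "wrist"; returns the picture (384x512x3 uint8, red, green, blue); there is no depth.
- camera_model(name): a dict with "vfov" (degrees; the focal length in pixels is half the picture's height over the tangent of half this angle, whatever the lens; pixels are square), "cx", "cy" (the principal point, pixels), "k1" (the pictures are not rectified: a ray, as slopes to the right and down, at radius r is drawn at 1 + k1 r^2 times it, then the intrinsics apply), "R" (3x3) and "t" (3): a world point X has camera coordinates R X + t. Camera axes: x right, y down, z forward; pixel columns grow to the right and rows downward; lengths in mm; the calibration is good to about 2 mm. A picture is of the moment at which its call begins: read the wrist's pose just before it. camera_model takes no time and is no camera call; for the wrist camera it gives the pose at the moment of the call.
- sign_off(): hands the job in; it is judged then, once.
The state is a dict: "clock": time; "joints": joint angles; "qd": joint speeds; "effort": joint torques, N m; "eef_pos": TCP position; "eef_rot": TCP orientation; "wrist_force": force on the tool from outside, world axes, zero at the start; "moment": the same for the moment, N m; "finger_gap": finger opening in mm; "finger_force": force on a finger pad.
Only numpy, scipy, OpenCV 4.12 (cv2) and the standard library are available. Lean on these libraries where they do the work, as an engineer would, in place of code of your own. Each camera call takes 0.05 s, during which the arm holds its last target. There are 200 camera calls.

### The job

One of the two square sushi moulds was put together with a spring that is too short, so that about half of its rod stands bare: take that spring off and leave it in the ceramic dish. Stand the long spare spring, which lies on its side in front of the board, up on its end and let go of it; then take it again and thread it over the bare rod of that mould until it sits all the way down, and release it. Leave the other mould's spring, the push knobs, the jar, the ladle and the dish where they are.

Things in the scene. Friction and masses are not known exactly. Their poses are not given: they have to be found in the camera images.
- mould_b: Mould with the wrong, short spring: white square plastic press mould, 60 mm wide, 54 mm tall, 66 mm foot, fast on the board (does not move). On its flat top a round seat, 30 mm diameter, 4 mm high; from it rises the upright grey rod: 14 mm diameter for 50 mm, a step, then a 10 mm thick chamfered end of 12 mm. Origin: centre of underside, 18 mm above the worktop; z up, x and y square to its sides.
- mould_a: The other mould of the pair, of the same make and size, already with its right spring on; which of the two places on the board it has differs. Same origin and axes. The two stand 150 mm apart, centre to centre.
- seat_b (a point): Point on the rod's axis of mould_b, on its spring seat, 58 mm above the mould's underside (76 mm above the worktop); the rod ends 62 mm above it. A spring that is home stands on this plane, around this point.
- seat_a (a point): The same point on mould_a.
- spring_short: Short steel coil spring, at first seated on the rod of mould_b: 24 mm outside, about 18.5 inside, 28 mm long, 15 g, stiff, flat ends; it slides freely on the rod and lifts straight off. Origin: its centre (14 mm above the seat at first); axis: own z.
- spring_spare: Right spring: steel, 24 mm outside, about 18.5 inside, 54 mm long, stiff (does not yield), 22 g; both ends flat, it stands by itself and rights itself if let go within 20 degrees of upright. Lies on its side on the worktop in front of the board. Origin: its centre (12 mm up lying, 27 standing); axis: own x. If a coil snags on the rod's end or step, back off a little, twist slightly and go on.
- spring_kept: The spring on mould_a, same as the spare one (54 mm long), already right. Origin: its centre (27 mm above the seat); its axis is its own z.
- dish: Small round dark ceramic dish on the worktop beside the board, on its left or right: 128 mm across the rim, 28 mm high, flat inner floor of about 80 mm diameter 6 mm above the worktop, 350 g, loose. Origin: centre of its underside.
- jar: Bystander: closed jar, 60 mm diameter, 85 mm tall, on the side of the board where the dish is not. Origin: centre of its underside.
- knob_a: Bystander: white plastic push knob of a mould, screwed off, 42 mm diameter, 32 mm tall, left of the board's far end. Origin: centre of its underside.
- knob_b: Bystander: the other push knob, same size, right of the board's far end. Origin: centre of its underside.
- ladle: Bystander: steel ladle lying beyond the board along its own y, bowl 82 mm across and 36 mm high with its centre 120 mm to -y of the origin, handle end 170 mm to +y. Origin: on the worktop, near its middle.
- board: Acacia board, 140 mm (its x) by 300 mm (its y), 18 mm thick, fixed; both moulds stand on its long middle line, 75 mm either side of its centre. Origin: centre of its underside.

How it is judged:
By the outcome, as a careful person would: the job done as asked, in the order asked, and still so for the second after the job is handed in, with the robot touching nothing.
It also fails if it takes over 61 s, if anything falls off the work surface, if the arm or the gripper's body presses on something with over 40 N, if the wrist force passes 120 N, or if a joint passes its speed limit or range.

## Working session

There is one attempt and no reset: what is moved stays moved. The work goes in short steps, Python scripts to look and compute and a tool call to move; the robot and the scene stay as the last step left them, time stands still between calls to the robot, and variables do not carry over. Pictures are saved under pics/ and viewed, at most 10 in all, crops included, and the job is handed in when it is done.

Besides the shell and the picture viewer there is one more tool, called after "Request:" by a JSON object that holds its "fn" and its "kwargs", one argument or row to a line. carry_out: Moves the arm, as the interface text tells. Its arguments: {"type":"object","properties":{"slide":{"type":"array","items":{"type":"array","items":{"type":"number","minimum":-1,"maximum":1}}},"dr":{"type":"array","items":{"type":"array","items":{"type":"number","minimum":-1,"maximum":1}}},"gripper":{"type":"array","items":{"type":"number"}},"newtons":{"type":"number"}},"required":["slide","dr","gripper"]}

```bash
ls; mkdir -p pics
cat > h.py <<'E'
from cell import *
import numpy as np, cv2, json
from scipy.spatial.transform import Rotation as Ro
def ray(m,u,v):
    f=192/np.tan(np.radians(m["vfov"])/2)
    K=np.array([[f,0,m["cx"]],[0,f,m["cy"]],[0,0,1]])
    d=np.array([u-m["cx"],v-m["cy"]])/f
    s=d.copy()
    for _ in range(30): s=d/(1+m["k1"]*(s@s))
    R=np.array(m["R"]);t=np.array(m["t"])
    return -R.T@t, R.T@np.array([s[0],s[1],1])
def at(m,u,v,z):
    c,d=ray(m,u,v); return c+d*(z-c[2])/d[2]
def proj(m,X):
    f=192/np.tan(np.radians(m["vfov"])/2)
    p=np.array(m["R"])@np.array(X,float)+np.array(m["t"]); s=p[:2]/p[2]
    s=s*(1+m["k1"]*(s@s)); return f*s+np.array([m["cx"],m["cy"]])
def tri(m1,p1,m2,p2):
    c1,d1=ray(m1,*p1);c2,d2=ray(m2,*p2)
    A=np.stack([d1,-d2],1);l=np.linalg.lstsq(A,c2-c1,rcond=None)[0]
    a=c1+d1*l[0];b=c2+d2*l[1];return (a+b)/2,np.linalg.norm(a-b)
def snap(name,fn):
    m=camera_model(name);im=camera(name);im=np.array(im)
    cv2.imwrite(f"pics/{fn}_raw.png",im[:,:,::-1])
    json.dump({k:np.array(v).tolist() for k,v in m.items()},open(f"pics/{fn}.json","w"))
    return m,im
def model(fn): return json.load(open(f"pics/{fn}.json"))
def crop(fn,x0,y0,w,h,s,out):
    im=cv2.imread(f"pics/{fn}_raw.png")[y0:y0+h,x0:x0+w]
    cv2.imwrite(f"pics/{out}.png",cv2.resize(im,None,fx=s,fy=s,interpolation=cv2.INTER_CUBIC))
E
python3 - <<'E'
from h import *
for n in("scene","top"):
    m,im=snap(n,n+"0"); print(n,m["vfov"],m["k1"],np.round(-np.array(m["R"]).T@m["t"]))
a=cv2.imread("pics/top0_raw.png");b=cv2.imread("pics/scene0_raw.png")
cv2.imwrite("pics/top1.png",cv2.resize(a,(800,600),interpolation=cv2.INTER_CUBIC));cv2.imwrite("pics/scene1.png",cv2.resize(b,(800,600),interpolation=cv2.INTER_CUBIC))
print({k:np.round(v,3).tolist() for k,v in read_state().items()})
E
```

```text
pics
scene 49.65335042766913 -0.030933487173288806 [1284.  350.  608.]
top 55.430431417418745 0.01607464025891936 [440.  -8. 866.]
{'clock': 0.1, 'joints': [1.196, 0.3, 1.522, 0.0, 1.321, -0.067], 'qd': [-0.001, -0.002, -0.0, -0.002, -0.0, 0.001], 'effort': [0.002, -53.264, -35.329, 0.071, 0.023, -0.0], 'eef_pos': [166.575, 524.023, 302.14], 'eef_rot': [-3.141, -0.0, 2.834], 'wrist_force': [-0.661, 0.495, -0.701], 'moment': [-0.002, 0.026, 0.017], 'finger_force': 0.0, 'finger_gap': 93.861}
```

View pics/top1.png

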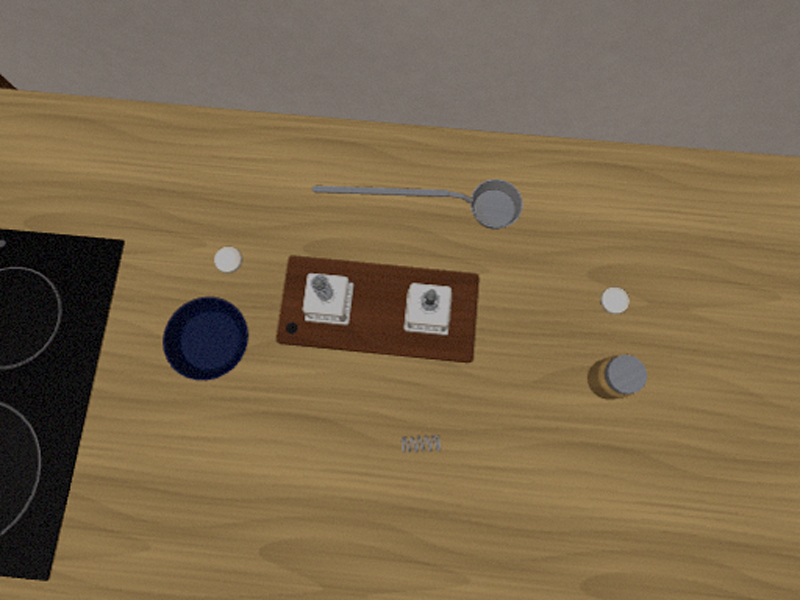

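View pics/scene1.png

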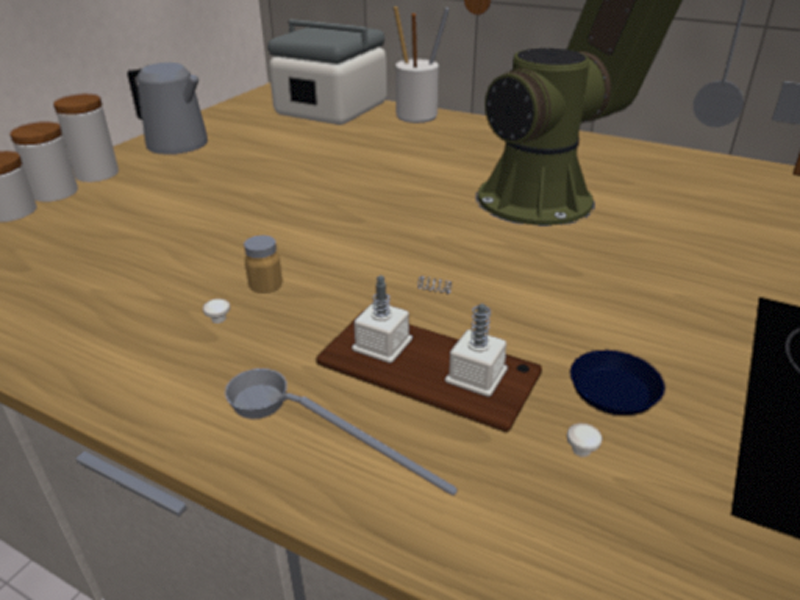

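Top view: dish at (206,338), mould_b (short spring) at (429,305), mould_a at (327,297), spare spring lying at (401..441,443), jar at (626,375). The scene view confirms that the mould away from the dish has half its rod bare.

Run:
```python
from h import *
t=cv2.imread("pics/top0_raw.png");s=cv2.imread("pics/scene0_raw.png")
r=lambda im,x,y,w,h,k:cv2.resize(im[y:y+h,x:x+w],(w*k,h*k),interpolation=cv2.INTER_CUBIC)
A=r(t,245,170,60,50,6);B=r(t,245,265,60,40,6);C=r(s,215,165,110,90,4)
can=np.zeros((560,800,3),np.uint8);can[:300,:360]=A;can[310:550,:360]=B;can[:360,360:800]=C
cv2.imwrite("pics/c1.png",can)
m=model("top0");q=1.5625
for n,u,v,z in[("mb top c",429,307.5,72),("tip b",429,294,138),("ma top",327,297,72),("dish",206,338,26),("spare1",401,443,12),("spare2",441,444,12),("brd",290,256,18),("brd",479,274,18),("brd",472,361,18),("brd",277,342,18),("jar",626,375,85)]:
    print(n,at(m,u/q,v/q,z).round(1))
```

```text
mb top c [618.9 -31.2  72. ]
tip b [622.1 -27.8 138. ]
ma top [620.3 115.2  72. ]
dish [551.3 293.3  26. ]
spare1 [428.3  -9.6  12. ]
spare2 [432.5 -67.4  12. ]
brd [692.  188.9  18. ]
brd [ 691.2 -105.    18. ]
brd [ 556.1 -103.3   18. ]
brd [556.5 189.4  18. ]
jar [ 548.3 -304.6   85. ]
```

View pics/c1.png

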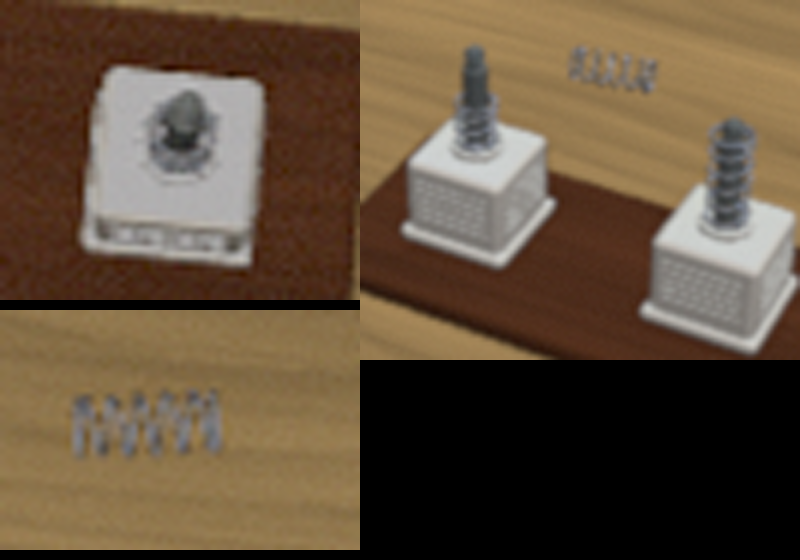

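Run:
```python
from h import *
mt=model("top0");ms=model("scene0")
for n,a,b in[("tip",(276.7,186.2),(243.5,177.3)),("seat",(275.2,196),(243.7,203.3)),("spare",(269.5,284.2),(215+(612-360)/4,165+71/4))]:
    print(n,tri(mt,a,ms,b))
for p in[(245+72/6,265+115/6),(245+222/6,265+112/6)]: print(at(mt,*p,12).round(1))
print(at(mt,276.7,186.2,138).round(1))
s=read_state();m=camera_model("wrist");R=Ro.from_euler("xyz",s["eef_rot"]).as_matrix()
c=-np.array(m["R"]).T@m["t"];print("cam in tool",(R.T@(c-s["eef_pos"])).round(1),(np.array(m["R"])@R).round(2),m["vfov"])
```

```text
tip (array([626.69188711, -31.23930812, 136.87698718]), np.float64(1.2742789089833917))
seat (array([622.79656064, -33.30731565,  64.92877537]), np.float64(1.2729062183720212))
spare (array([429.5386634 , -38.71067665,   8.83364302]), np.float64(0.26529916770678735))
[427.  -10.6  12. ]
[433.5 -66.8  12. ]
[626.7 -31.8 138. ]
cam in tool [ 83.5   0.9 -81.5] [[ 0.    1.   -0.  ]
 [-0.96 -0.   -0.29]
 [-0.29  0.    0.96]] 69.08753959228049
```

Request:
{"fn": "carry_out", "kwargs": {
  "slide": [
    [0.611, -0.741, 0],
    [0.611, -0.741, 0],
    [0.611, -0.741, 0],
    [0.611, -0.741, 0],
    [0.611, -0.741, 0],
    [0.611, -0.741, 0]
  ],
  "dr": [
    [0, 0, -0.067],
    [0, 0, -0.067],
    [0, 0, -0.067],
    [0, 0, -0.067],
    [0, 0, -0.067],
    [0, 0, -0.067]
  ],
  "gripper": [100, 100, 100, 100, 100, 100]
}}

```text
clock: 0.6
eef_pos: [320.5, 336.6, 302.5]
eef_rot: [-3.141, 0.0, 2.412]
wrist_force: [0.5, 0.1, 0.8]
finger_gap: 94.0
finger_force: 0.0
```

Request:
{"fn": "carry_out", "kwargs": {
  "slide": [
    [0.611, -0.741, 0],
    [0.611, -0.741, 0],
    [0.611, -0.741, 0],
    [0.611, -0.741, 0],
    [0.611, -0.741, 0],
    [0.611, -0.741, 0]
  ],
  "dr": [
    [0, 0, -0.067],
    [0, 0, -0.067],
    [0, 0, -0.067],
    [0, 0, -0.067],
    [0, 0, -0.067],
    [0, 0, -0.067]
  ],
  "gripper": [70, 70, 70, 70, 70, 70]
}}

```text
clock: 1.1
eef_pos: [473.4, 151.1, 302.5]
eef_rot: [-3.141, 0.0, 1.99]
wrist_force: [-0.4, 0.4, -0.2]
finger_gap: 65.8
finger_force: 0.0
```

Request:
{"fn": "carry_out", "kwargs": {
  "slide": [
    [0.611, -0.741, 0],
    [0.611, -0.741, 0],
    [0.611, -0.741, 0],
    [0.611, -0.741, 0],
    [0.611, -0.741, 0],
    [0.611, -0.741, 0],
    [0.611, -0.741, 0],
    [0.611, -0.741, 0]
  ],
  "dr": [
    [0, 0, -0.067],
    [0, 0, -0.067],
    [0, 0, -0.067],
    [0, 0, -0.067],
    [0, 0, -0.067],
    [0, 0, -0.067],
    [0, 0, -0.067],
    [0, 0, -0.067]
  ],
  "gripper": [70, 70, 70, 70, 70, 70, 70, 70]
}}

```text
clock: 1.77
eef_pos: [625.1, -32.8, 301.4]
eef_rot: [-3.14, -0.0, 1.569]
wrist_force: [0.7, 0.5, -0.4]
finger_gap: 65.7
finger_force: 0.0
```

Run:
```python
from h import *
s=read_state();print({k:np.round(s[k],3).tolist() for k in("clock","joints","eef_pos","eef_rot","finger_gap")})
m,im=snap("wrist","w1")
for X in [(625.5,-31.5,138),(625.5,-31.5,76),(625.5,118,138)]: print(proj(m,X).round(1))
cv2.imwrite("pics/w1.png",cv2.resize(im[:,:,::-1],(800,600),interpolation=cv2.INTER_CUBIC))
```

```text
{'clock': 1.767, 'joints': [-0.111, 0.473, 1.286, 0.0, 1.384, -0.109], 'eef_pos': [625.129, -32.778, 301.402], 'eef_rot': [-3.14, -0.0, 1.569], 'finger_gap': 65.658}
[254.9 201. ]
[255.1 183.4]
[254.4  19. ]
```

View pics/w1.png

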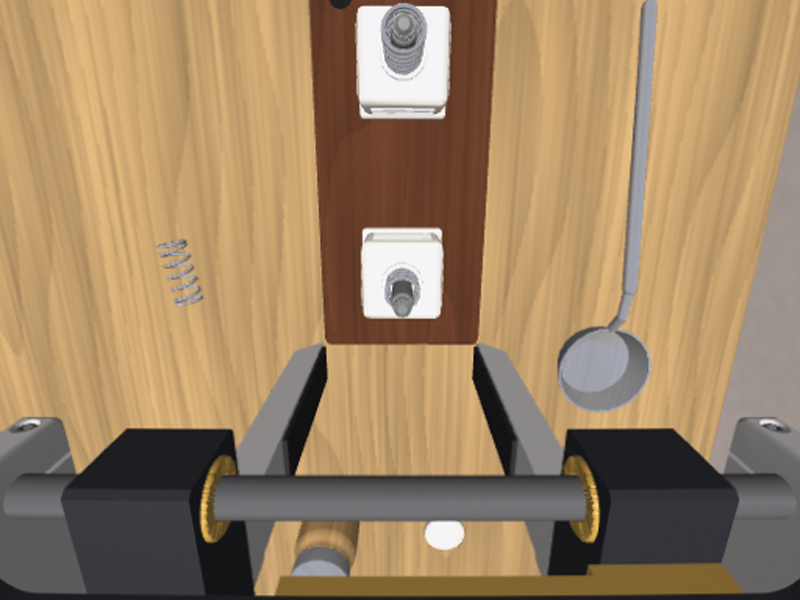

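Run:
```python
from h import *
mw=model("w1");mt=model("top0");ms=model("scene0");q=1.5625
print(at(mw,402/q,308/q,138), at(mw,402/q,309/q,134))
print("mould top", at(mw,402/q,277/q,72), [at(mw,u/q,v/q,72).round(1) for u,v in((362,240),(442,240),(362,318),(442,318))])
print("spare",at(mw,171/q,242/q,12),at(mw,188/q,302/q,12))
for a,b in((242,248),(172,302)):pass
```

```text
[627.70719956 -27.7211003  138.        ] [627.7288686  -29.65587846 134.        ]
mould top [628.06204179 -25.27611569  72.        ] [array([599.4,   2.1,  72. ]), array([656.7,   2. ,  72. ]), array([597.8, -57.1,  72. ]), array([658.3, -57.2,  72. ])]
spare [429.72299297  -8.8227829   12.        ] [436.88733762 -62.86156539  12.        ]
```

Request:
{"fn": "carry_out", "kwargs": {
  "slide": [
    [0.01, 0.01, -0.12],
    [0.01, 0.01, -0.24],
    [0.01, 0.01, -0.36],
    [0.01, 0.01, -0.44],
    [0.01, 0.01, -0.5],
    [0.01, 0.01, -0.51],
    [0.01, 0.01, -0.51]
  ],
  "dr": [
    [0, 0, 0],
    [0, 0, 0],
    [0, 0, 0],
    [0, 0, 0],
    [0, 0, 0],
    [0, 0, 0],
    [0, 0, 0]
  ],
  "gripper": [70, 60, 50, 50, 50, 50, 50]
}}

```text
clock: 2.4
eef_pos: [626.8, -28.0, 174.9]
eef_rot: [-3.14, -0.0, 1.572]
wrist_force: [0.6, 0.2, 0.8]
finger_gap: 47.1
finger_force: 0.0
```

Run:
```python
from h import *
s=read_state();print({k:np.round(s[k],3).tolist() for k in("clock","joints","eef_pos","eef_rot","finger_gap","wrist_force")})
m,im=snap("wrist","w2")
cv2.imwrite("pics/w2.png",cv2.resize(im[100:384,110:402,::-1],None,fx=2,fy=2,interpolation=cv2.INTER_CUBIC))
R=Ro.from_euler("xyz",s["eef_rot"]).as_matrix()
for l in (78,37,):print(proj(m,np.array(s["eef_pos"])+R@[0,0,l]).round(1))
```

```text
{'clock': 2.4, 'joints': [-0.103, 0.594, 1.409, 0.0, 1.14, -0.104], 'eef_pos': [626.842, -28.037, 174.943], 'eef_rot': [-3.14, -0.0, 1.572], 'finger_gap': 47.103, 'wrist_force': [0.552, 0.193, 0.786]}
[253.7 246.3]
[253.3 285.9]
```

View pics/w2.png

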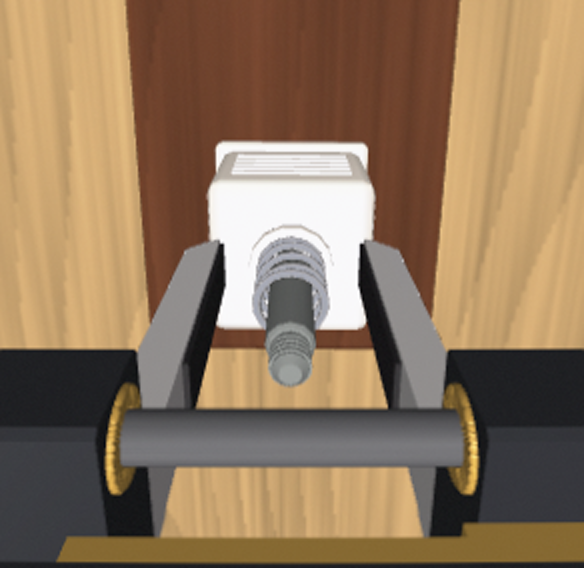

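The rod tip sits at crop (290,371), i.e. raw (255,285.5), and the tool axis at that height should appear at (253.3,286). It is centred between the fingers, so I grip.

Request:
{"fn": "carry_out", "kwargs": {
  "slide": [
    [0, 0, 0],
    [0, 0, 0],
    [0, 0, 0],
    [0, 0, 0],
    [0, 0, 0]
  ],
  "dr": [
    [0, 0, 0],
    [0, 0, 0],
    [0, 0, 0],
    [0, 0, 0],
    [0, 0, 0]
  ],
  "gripper": [15, 15, 15, 15, 15],
  "newtons": 10
}}

```text
clock: 2.87
eef_pos: [627.6, -29.1, 175.9]
eef_rot: [3.141, 0.0, 1.571]
wrist_force: [-0.6, -0.3, 4.8]
finger_gap: 25.1
finger_force: 10.0
```

Request:
{"fn": "carry_out", "kwargs": {
  "slide": [
    [0, 0, 0.06],
    [0, 0, 0.14],
    [0, 0, 0.22],
    [0, 0, 0.3],
    [0, 0, 0.4],
    [0, 0, 0.4]
  ],
  "dr": [
    [0, 0, 0],
    [0, 0, 0],
    [0, 0, 0],
    [0, 0, 0],
    [0, 0, 0],
    [0, 0, 0]
  ],
  "gripper": [15, 15, 15, 15, 15, 15]
}}

```text
clock: 3.37
eef_pos: [628.2, -29.2, 280.3]
eef_rot: [3.135, 0.001, 1.571]
wrist_force: [-0.1, 0.4, 1.1]
finger_gap: 25.3
finger_force: 10.0
```

Run:
```python
from h import *
s=read_state();print({k:np.round(s[k],3).tolist() for k in("clock","joints","eef_pos","eef_rot","finger_gap","wrist_force")})
m,im=snap("wrist","w3")
cv2.imwrite("pics/w3.png",cv2.resize(im[100:384,110:402,::-1],None,fx=2,fy=2,interpolation=cv2.INTER_CUBIC))
R=Ro.from_euler("xyz",s["eef_rot"]).as_matrix()
for l in (69,70,97):print(l,proj(m,np.array(s["eef_pos"])+R@[0,0,l]).round(1))
```

```text
{'clock': 3.367, 'joints': [-0.105, 0.491, 1.309, 0.0, 1.335, -0.105], 'eef_pos': [628.248, -29.242, 280.304], 'eef_rot': [3.135, 0.001, 1.571], 'finger_gap': 25.304, 'wrist_force': [-0.051, 0.367, 1.132]}
69 [253.7 253.5]
70 [253.7 252.6]
97 [253.9 233.3]
```

View pics/w3.png

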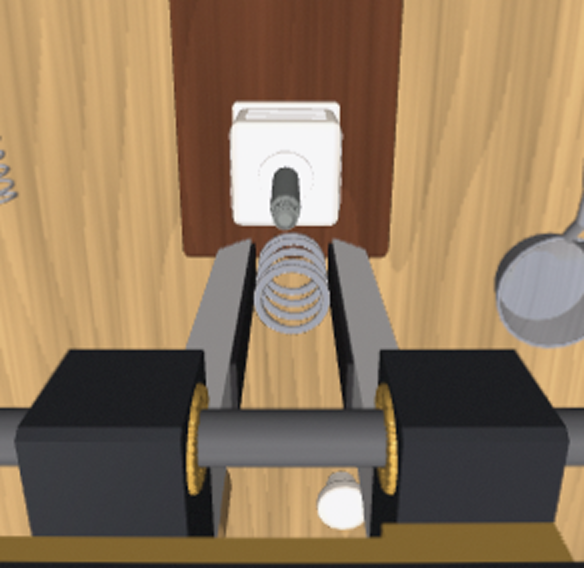

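Request:
{"fn": "carry_out", "kwargs": {
  "slide": [
    [-0.152, 0.644, 0],
    [-0.152, 0.644, 0],
    [-0.152, 0.644, 0],
    [-0.152, 0.644, 0],
    [-0.152, 0.644, 0]
  ],
  "dr": [
    [0, 0, 0],
    [0, 0, 0],
    [0, 0, 0],
    [0, 0, 0],
    [0, 0, 0]
  ],
  "gripper": [15, 15, 15, 15, 15]
}}

```text
clock: 3.83
eef_pos: [587.5, 137.6, 274.1]
eef_rot: [-3.14, -0.001, 1.576]
wrist_force: [0.2, 0.8, 0.1]
finger_gap: 25.1
finger_force: 10.0
```

Request:
{"fn": "carry_out", "kwargs": {
  "slide": [
    [-0.152, 0.644, 0],
    [-0.152, 0.644, 0],
    [-0.152, 0.644, 0],
    [-0.152, 0.644, 0],
    [-0.152, 0.644, 0],
    [-0.152, 0.644, 0],
    [-0.152, 0.644, 0]
  ],
  "dr": [
    [0, 0, 0],
    [0, 0, 0],
    [0, 0, 0],
    [0, 0, 0],
    [0, 0, 0],
    [0, 0, 0],
    [0, 0, 0]
  ],
  "gripper": [15, 15, 15, 15, 15, 15, 15]
}}

```text
clock: 4.42
eef_pos: [551.5, 292.3, 274.3]
eef_rot: [-3.141, 0.001, 1.571]
wrist_force: [-0.1, -0.5, -0.8]
finger_gap: 25.3
finger_force: 10.0
```

Run:
```python
from h import *
s=read_state();print({k:np.round(s[k],3).tolist() for k in("clock","joints","eef_pos","eef_rot","finger_gap","wrist_force")})
m,im=snap("wrist","w4")
# dark blue dish rim
hsv=cv2.cvtColor(im,cv2.COLOR_RGB2HSV);k=((hsv[...,0]>105)&(hsv[...,0]<135)&(hsv[...,1]>120)).astype(np.uint8)
n,l,st,c=cv2.connectedComponentsWithStats(k);i=1+st[1:,4].argmax();print(st[i],c[i])
x,y,w,h=st[i,:4]
print([at(m,*p,28).round(1) for p in((x,y+h/2),(x+w,y+h/2),(x+w/2,y),(x+w/2,y+h))])
```

```text
{'clock': 4.417, 'joints': [0.429, 0.488, 1.327, -0.0, 1.327, 0.429], 'eef_pos': [551.455, 292.28, 274.261], 'eef_rot': [-3.141, 0.001, 1.571], 'finger_gap': 25.335, 'wrist_force': [-0.142, -0.467, -0.843]}
[ 206  123  103   99 7932] [257.06606152 172.25416036]
[array([492.9, 301.3,  28. ]), array([616.9, 301.3,  28. ]), array([554.7, 359.4,  28. ]), array([555. , 236.9,  28. ])]
```

Request:
{"fn": "carry_out", "kwargs": {
  "slide": [
    [0.008, 0.01, -0.14],
    [0.008, 0.01, -0.28],
    [0.008, 0.01, -0.42],
    [0.008, 0.01, -0.54],
    [0.008, 0.01, -0.62],
    [0.008, 0.01, -0.65],
    [0.008, 0.01, -0.664],
    [0.008, 0.01, -0.664],
    [0.008, 0.01, -0.664]
  ],
  "dr": [
    [0, 0, 0],
    [0, 0, 0],
    [0, 0, 0],
    [0, 0, 0],
    [0, 0, 0],
    [0, 0, 0],
    [0, 0, 0],
    [0, 0, 0],
    [0, 0, 0]
  ],
  "gripper": [15, 15, 15, 15, 15, 15, 15, 15, 15]
}}

```text
clock: 5.22
eef_pos: [554.1, 295.2, 110.6]
eef_rot: [3.14, -0.001, 1.57]
wrist_force: [-0.1, 0.0, -0.4]
finger_gap: 25.2
finger_force: 10.0
```

Request:
{"fn": "carry_out", "kwargs": {
  "slide": [
    [0, 0, 0],
    [0, 0, 0],
    [0, 0, 0],
    [0, 0, 0.1],
    [0, 0, 0.25],
    [0, 0, 0.4],
    [0, 0, 0.55],
    [0, 0, 0.68],
    [0, 0, 0.68]
  ],
  "dr": [
    [0, 0, 0],
    [0, 0, 0],
    [0, 0, 0],
    [0, 0, 0],
    [0, 0, 0],
    [0, 0, 0],
    [0, 0, 0],
    [0, 0, 0],
    [0, 0, 0]
  ],
  "gripper": [35, 42, 42, 42, 42, 42, 42, 42, 42]
}}

```text
clock: 5.97
eef_pos: [554.4, 296.0, 287.2]
eef_rot: [3.131, -0.005, 1.571]
wrist_force: [0.8, 0.6, 1.3]
finger_gap: 39.5
finger_force: 0.0
```

Run:
```python
from h import *
s=read_state();print({k:np.round(s[k],3).tolist() for k in("clock","joints","eef_pos","eef_rot","finger_gap","wrist_force")})
m,im=snap("wrist","w5")
cv2.imwrite("pics/w5.png",im[80:384,100:412,::-1])
```

```text
{'clock': 5.967, 'joints': [0.432, 0.484, 1.304, 0.0, 1.343, 0.432], 'eef_pos': [554.403, 295.975, 287.186], 'eef_rot': [3.131, -0.005, 1.571], 'finger_gap': 39.496, 'wrist_force': [0.761, 0.627, 1.313]}
```

View pics/w5.png

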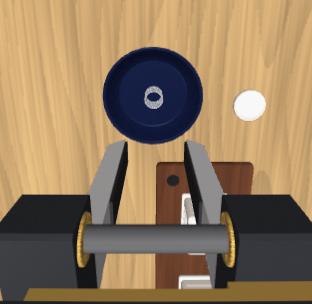

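The short spring stands in the dish, at crop (153,97). Next I go above the spare spring.

Request:
{"fn": "carry_out", "kwargs": {
  "slide": [
    [-0.244, -0.664, -0.05],
    [-0.244, -0.664, -0.05],
    [-0.244, -0.664, -0.05],
    [-0.244, -0.664, -0.05],
    [-0.244, -0.664, -0.05]
  ],
  "dr": [
    [0, 0, 0],
    [0, 0, 0],
    [0, 0, 0],
    [0, 0, 0],
    [0, 0, 0]
  ],
  "gripper": [50, 50, 50, 50, 50]
}}

```text
clock: 6.43
eef_pos: [490.4, 125.7, 265.4]
eef_rot: [-3.139, 0.001, 1.569]
wrist_force: [-0.7, 0.8, -0.5]
finger_gap: 46.4
finger_force: 0.0
```

Request:
{"fn": "carry_out", "kwargs": {
  "slide": [
    [-0.244, -0.664, -0.05],
    [-0.244, -0.664, -0.05],
    [-0.244, -0.664, -0.05],
    [-0.244, -0.664, -0.05],
    [-0.244, -0.664, -0.05],
    [-0.244, -0.664, -0.05],
    [-0.244, -0.664, -0.05]
  ],
  "dr": [
    [0, 0, 0.02],
    [0, 0, 0.02],
    [0, 0, 0.02],
    [0, 0, 0.02],
    [0, 0, 0.02],
    [0, 0, 0.02],
    [0, 0, 0.02]
  ],
  "gripper": [50, 50, 50, 50, 50, 50, 50]
}}

```text
clock: 7.02
eef_pos: [431.3, -36.8, 253.8]
eef_rot: [-3.141, -0.0, 1.695]
wrist_force: [-0.5, 0.0, 0.5]
finger_gap: 47.2
finger_force: 0.0
```

Request:
{"fn": "carry_out", "kwargs": {
  "slide": [
    [0, 0.1, 0],
    [0, 0.1, 0],
    [0, 0.1, 0],
    [0, 0.1, 0]
  ],
  "dr": [
    [-0.069, -0.009, 0],
    [-0.069, -0.009, 0],
    [-0.069, -0.009, 0],
    [-0.069, -0.009, 0]
  ],
  "gripper": [50, 50, 50, 50]
}}

```text
clock: 7.35
eef_pos: [431.8, -9.7, 254.0]
eef_rot: [3.138, 0.444, 1.699]
wrist_force: [0.4, 0.1, -0.3]
finger_gap: 46.7
finger_force: 0.0
```

Run:
```python
from h import *
s=read_state();print({k:np.round(s[k],3).tolist() for k in("clock","joints","eef_pos","eef_rot","finger_gap","wrist_force")})
m,im=snap("wrist","w6")
cv2.imwrite("pics/w6.png",im[:,:,::-1])
for X in((428.3,-9.7,12),(435.2,-64.8,12)):print(proj(m,X))
R=Ro.from_euler("xyz",s["eef_rot"]).as_matrix();print(R.round(3))
```

```text
{'clock': 7.35, 'joints': [0.065, 0.096, 1.928, -0.493, 1.134, 0.152], 'eef_pos': [431.779, -9.694, 254.036], 'eef_rot': [3.138, 0.444, 1.699], 'finger_gap': 46.666, 'wrist_force': [0.431, 0.064, -0.258]}
[249.97073582  86.97370371]
[250.35632524 134.86375535]
[[-0.115  0.992  0.058]
 [ 0.896  0.129 -0.426]
 [-0.43   0.003 -0.903]]
```

View pics/w6.png

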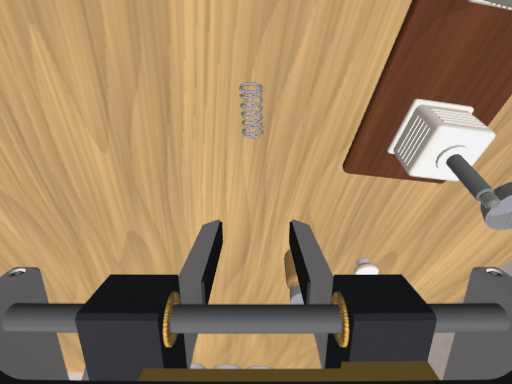

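The spare spring shows at (251,87)–(253,134), as predicted within 2 px, so I descend tilted and grip it.

Request:
{"fn": "carry_out", "kwargs": {
  "slide": [
    [-0.022, 0.058, -0.12],
    [-0.022, 0.058, -0.24],
    [-0.022, 0.058, -0.36],
    [-0.022, 0.058, -0.48],
    [-0.022, 0.058, -0.57],
    [-0.022, 0.058, -0.62],
    [-0.022, 0.058, -0.642],
    [-0.022, 0.058, -0.642],
    [-0.022, 0.058, -0.642]
  ],
  "dr": [
    [0, 0, 0],
    [0, 0, 0],
    [0, 0, 0],
    [0, 0, 0],
    [0, 0, 0],
    [0, 0, 0],
    [0, 0, 0],
    [0, 0, 0],
    [0, 0, 0]
  ],
  "gripper": [50, 50, 50, 50, 50, 50, 50, 50, 50]
}}

```text
clock: 8.15
eef_pos: [426.2, 3.3, 94.0]
eef_rot: [3.139, 0.437, 1.696]
wrist_force: [0.0, -0.6, 1.2]
finger_gap: 46.9
finger_force: 0.0
```

Request:
{"fn": "carry_out", "kwargs": {
  "slide": [
    [0, 0, 0],
    [0, 0, 0],
    [0, 0, 0],
    [0, 0, 0],
    [0, 0, 0]
  ],
  "dr": [
    [0, 0, 0],
    [0, 0, 0],
    [0, 0, 0],
    [0, 0, 0],
    [0, 0, 0]
  ],
  "gripper": [15, 15, 15, 15, 15],
  "newtons": 12
}}

```text
clock: 8.57
eef_pos: [426.0, 2.9, 94.0]
eef_rot: [3.139, 0.437, 1.696]
wrist_force: [-0.4, 1.4, 2.9]
finger_gap: 22.4
finger_force: 12.0
```

Run:
```python
from h import *
s=read_state();print({k:np.round(s[k],3).tolist() for k in("clock","joints","eef_pos","eef_rot","finger_gap","finger_force","wrist_force")})
R=Ro.from_euler("xyz",s["eef_rot"]).as_matrix();tz=R[:,2];T=np.array(s["eef_pos"]);c=R[:,1];print(c)
p=T+89.6*tz;print("p",p)
# turn about closing axis until spring upright; total ~90
for a in (30,60,88,90):
    Q=Ro.from_rotvec(np.radians(a)*np.array([c[0],c[1],0])/np.hypot(c[0],c[1]))
    z=Q.apply(tz); pn=np.array([432,-45,29+3+40*0]); 
    print(a,(Q.as_rotvec()/(2*np.pi)).round(4),z.round(3),"TCP for p at (432,-45,h): h+",(np.array([432,-45,0])-89.6*z).round(1))
```

```text
{'clock': 8.567, 'joints': [0.093, 0.381, 2.042, -0.627, 0.806, 0.429], 'eef_pos': [426.033, 2.905, 94.021], 'eef_rot': [3.139, 0.437, 1.696], 'finger_gap': 22.411, 'finger_force': 11.999, 'wrist_force': [-0.4, 1.427, 2.927]}
[0.99205874 0.12575241 0.0024069 ]
p [430.9975203  -34.70883251  12.84998967]
30 [0.0827 0.0105 0.    ] [-0.009  0.086 -0.996] TCP for p at (432,-45,h): h+ [432.8 -52.7  89.3]
60 [0.1653 0.021  0.    ] [-0.07   0.569 -0.82 ] TCP for p at (432,-45,h): h+ [438.3 -95.9  73.4]
88 [0.2425 0.0307 0.    ] [-0.11   0.884 -0.455] TCP for p at (432,-45,h): h+ [ 441.8 -124.2   40.7]
90 [0.248  0.0314 0.    ] [-0.112  0.899 -0.423] TCP for p at (432,-45,h): h+ [ 442.  -125.6   37.9]
```

The gap reads 22.4, so the grip may be above the spring's axis. I will re-grip lower, with less tilt.

Request:
{"fn": "carry_out", "kwargs": {
  "slide": [
    [0, 0, 0],
    [0, 0, 0],
    [0, 0, 0.02],
    [0.006, -0.036, 0.03],
    [0.012, -0.072, 0.03],
    [0.012, -0.072, 0.016],
    [0.012, -0.072, 0.014],
    [0.012, -0.072, 0.014]
  ],
  "dr": [
    [0, 0, 0],
    [0, 0, 0],
    [0, 0, 0],
    [0.019, 0.002, 0],
    [0.037, 0.005, 0],
    [0.037, 0.005, 0],
    [0.037, 0.005, 0],
    [0.037, 0.005, 0]
  ],
  "gripper": [40, 40, 40, 40, 40, 40, 40, 40]
}}

```text
clock: 9.23
eef_pos: [428.6, -15.2, 97.0]
eef_rot: [-3.141, 0.206, 1.696]
wrist_force: [0.1, -2.3, 1.3]
finger_gap: 37.5
finger_force: 0.9
```

Request:
{"fn": "carry_out", "kwargs": {
  "slide": [
    [0, 0, 0],
    [0, 0, 0],
    [0, 0, 0],
    [0, 0, 0]
  ],
  "dr": [
    [0, 0, 0],
    [0, 0, 0],
    [0, 0, 0],
    [0, 0, 0]
  ],
  "gripper": [15, 15, 15, 15],
  "newtons": 12
}}

```text
clock: 9.57
eef_pos: [428.8, -14.7, 97.1]
eef_rot: [-3.141, 0.203, 1.697]
wrist_force: [-1.1, 0.9, 1.4]
finger_gap: 22.2
finger_force: 12.4
```

Request:
{"fn": "carry_out", "kwargs": {
  "slide": [
    [0, 0, 0.06],
    [0, 0, 0.14],
    [0.011, -0.08, 0.18],
    [0.02, -0.16, 0.18],
    [0.033, -0.26, 0.16],
    [0.033, -0.26, 0.142],
    [0.033, -0.26, 0.142],
    [0.033, -0.26, 0.142],
    [0.033, -0.26, 0.142],
    [0.033, -0.26, 0.142]
  ],
  "dr": [
    [0, 0, 0],
    [0, 0, 0],
    [0.02, 0.0025, 0],
    [0.04, 0.005, 0],
    [0.06, 0.0075, 0],
    [0.08, 0.01, 0],
    [0.1, 0.0126, 0],
    [0.124, 0.0157, 0],
    [0.124, 0.0157, 0],
    [0.124, 0.0157, 0]
  ],
  "gripper": [15, 15, 15, 15, 15, 15, 15, 15, 15, 15]
}}

```text
clock: 10.4
eef_pos: [436.9, -80.7, 131.8]
eef_rot: [-3.139, -0.587, 1.694]
wrist_force: [0.5, -0.1, -0.6]
finger_gap: 22.2
finger_force: 12.0
```

Run:
```python
from h import *
s=read_state();print({k:np.round(s[k],3).tolist() for k in("clock","joints","eef_pos","eef_rot","finger_gap","finger_force","wrist_force")})
R=Ro.from_euler("xyz",s["eef_rot"]).as_matrix();print(R.round(3))
m,im=snap("wrist","w7")
m2,im2=snap("scene","s7")
a=cv2.resize(im[100:384,110:402,::-1],None,fx=1.4,fy=1.4);u,v=proj(m2,(431,-35,60)).astype(int);print(u,v)
b=cv2.resize(im2[v-50:v+50,u-50:u+50,::-1],(390,397),interpolation=cv2.INTER_CUBIC)
cv2.imwrite("pics/c7.png",np.hstack([a[:397],b]))
```

```text
{'clock': 10.4, 'joints': [-0.449, 0.429, 1.877, 0.515, 1.229, -0.847], 'eef_pos': [436.851, -80.73, 131.816], 'eef_rot': [-3.139, -0.587, 1.694], 'finger_gap': 22.164, 'finger_force': 12.0, 'wrist_force': [0.5, -0.117, -0.553]}
[[-0.102  0.992 -0.071]
 [ 0.827  0.124  0.549]
 [ 0.554 -0.002 -0.833]]
279 166
```

View pics/c7.png

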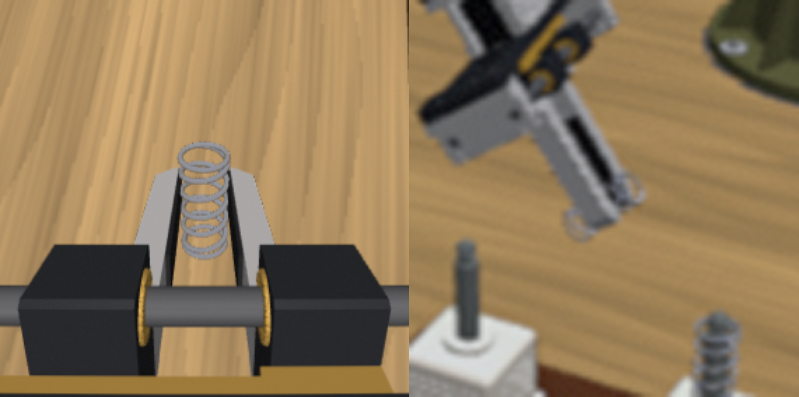

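Both views show the spring gripped square across the fingers. I continue the turn to upright.

Request:
{"fn": "carry_out", "kwargs": {
  "slide": [
    [0.005, -0.03, 0],
    [0.01, -0.06, -0.04],
    [0.019, -0.09, -0.08],
    [0.019, -0.12, -0.13],
    [0.019, -0.147, -0.18],
    [0.019, -0.147, -0.23],
    [0.019, -0.147, -0.264],
    [0.019, -0.147, -0.264],
    [0.019, -0.147, -0.264]
  ],
  "dr": [
    [0.019, 0.0024, 0],
    [0.038, 0.0048, 0],
    [0.057, 0.0071, 0],
    [0.076, 0.0095, 0],
    [0.095, 0.0119, 0],
    [0.114, 0.0143, 0],
    [0.124, 0.0155, 0],
    [0.124, 0.0155, 0],
    [0.124, 0.0155, 0]
  ],
  "gripper": [15, 15, 15, 15, 15, 15, 15, 15, 15]
}}

```text
clock: 11.25
eef_pos: [441.8, -116.2, 66.3]
eef_rot: [-3.136, -1.365, 1.693]
wrist_force: [-0.4, 0.3, 0.4]
finger_gap: 22.2
finger_force: 12.0
```

Run:
```python
from h import *
s=read_state();print({k:np.round(s[k],3).tolist() for k in("clock","joints","eef_pos","eef_rot","finger_gap","finger_force","wrist_force")})
R=Ro.from_euler("xyz",s["eef_rot"]).as_matrix();print(R.round(3));print("p",np.array(s["eef_pos"])+R@[0,0,86.9])
```

```text
{'clock': 11.25, 'joints': [-0.618, 0.87, 1.673, 0.825, 1.777, -1.133], 'eef_pos': [441.782, -116.239, 66.274], 'eef_rot': [-3.136, -1.365, 1.693], 'finger_gap': 22.247, 'finger_force': 12.0, 'wrist_force': [-0.412, 0.338, 0.37]}
[[-0.025  0.992 -0.125]
 [ 0.203  0.127  0.971]
 [ 0.979 -0.001 -0.205]]
p [430.94256341 -31.87158629  48.48928269]
```

Request:
{"fn": "carry_out", "kwargs": {
  "slide": [
    [0, 0, -0.02],
    [0, 0, -0.036],
    [0, 0, -0.044],
    [0, 0, -0.048],
    [0, 0, -0.048],
    [0, 0, -0.048]
  ],
  "dr": [
    [0, 0, 0],
    [0, 0, 0],
    [0, 0, 0],
    [0, 0, 0],
    [0, 0, 0],
    [0, 0, 0]
  ],
  "gripper": [15, 15, 15, 15, 15, 15]
}}

```text
clock: 11.75
eef_pos: [441.9, -116.8, 54.8]
eef_rot: [3.136, -1.367, 1.702]
wrist_force: [-0.2, -0.6, -0.0]
finger_gap: 22.8
finger_force: 12.0
```

Request:
{"fn": "carry_out", "kwargs": {
  "slide": [
    [0, 0, -0.006],
    [0, 0, -0.006],
    [0, 0, -0.006]
  ],
  "dr": [
    [0, 0, 0],
    [0, 0, 0],
    [0, 0, 0]
  ],
  "gripper": [15, 15, 15]
}}

```text
clock: 12.0
eef_pos: [441.8, -116.9, 53.1]
eef_rot: [3.137, -1.368, 1.701]
wrist_force: [0.2, -0.3, 0.2]
finger_gap: 22.2
finger_force: 12.0
```

Run:
```python
from h import *
s=read_state();print({k:np.round(s[k],3).tolist() for k in("clock","eef_pos","finger_gap","finger_force","wrist_force")})
m,im=snap("wrist","w8");m2,im2=snap("scene","s8")
for h in(0,54):print(proj(m2,(431,-32,h)),proj(m,(431,-32,h)))
```

```text
{'clock': 12.0, 'eef_pos': [441.839, -116.872, 53.1], 'finger_gap': 22.191, 'finger_force': 12.0, 'wrist_force': [0.245, -0.272, 0.21]}
[279.90234434 186.40573945] [253.65185268 277.17640895]
[280.45261223 169.05303518] [253.56370056 214.92699786]
```

Request:
{"fn": "carry_out", "kwargs": {
  "slide": [
    [0, 0, -0.005],
    [0, 0, -0.005],
    [0, 0, -0.005]
  ],
  "dr": [
    [0, 0, 0],
    [0, 0, 0],
    [0, 0, 0]
  ],
  "gripper": [15, 15, 15]
}}

```text
clock: 12.35
eef_pos: [441.8, -116.8, 51.8]
eef_rot: [3.137, -1.368, 1.701]
wrist_force: [-0.2, 0.5, 0.5]
finger_gap: 22.3
finger_force: 12.0
```

Request:
{"fn": "carry_out", "kwargs": {
  "slide": [
    [0, 0, -0.005],
    [0, 0, -0.005],
    [0, 0, -0.005]
  ],
  "dr": [
    [0, 0, 0],
    [0, 0, 0],
    [0, 0, 0]
  ],
  "gripper": [15, 15, 15]
}}

```text
clock: 12.6
eef_pos: [441.9, -116.9, 50.6]
eef_rot: [3.136, -1.368, 1.702]
wrist_force: [-0.1, -0.6, -0.5]
finger_gap: 22.4
finger_force: 12.0
```

Request:
{"fn": "carry_out", "kwargs": {
  "slide": [
    [0, 0, -0.005],
    [0, 0, -0.005],
    [0, 0, -0.005]
  ],
  "dr": [
    [0, 0, 0],
    [0, 0, 0],
    [0, 0, 0]
  ],
  "gripper": [15, 15, 15]
}}

```text
clock: 12.85
eef_pos: [441.9, -116.8, 49.3]
eef_rot: [3.137, -1.368, 1.701]
wrist_force: [-0.5, -0.1, -0.8]
finger_gap: 22.1
finger_force: 12.0
```

Request:
{"fn": "carry_out", "kwargs": {
  "slide": [
    [0, 0, -0.005],
    [0, 0, -0.005],
    [0, 0, -0.005]
  ],
  "dr": [
    [0, 0, 0],
    [0, 0, 0],
    [0, 0, 0]
  ],
  "gripper": [15, 15, 15]
}}

```text
clock: 13.1
eef_pos: [442.0, -116.9, 48.8]
eef_rot: [3.133, -1.37, 1.706]
wrist_force: [-0.4, -0.4, 9.2]
finger_gap: 22.5
finger_force: 12.0
```

Request:
{"fn": "carry_out", "kwargs": {
  "slide": [
    [0, 0, 0.002],
    [0, 0, 0.002],
    [0, 0, 0.002],
    [0, 0, 0.002],
    [0, 0, 0.002]
  ],
  "dr": [
    [0, 0, 0],
    [0, 0, 0],
    [0, 0, 0],
    [0, 0, 0],
    [0, 0, 0]
  ],
  "gripper": [30, 40, 45, 45, 45]
}}

```text
clock: 13.52
eef_pos: [441.9, -116.9, 48.6]
eef_rot: [3.136, -1.368, 1.702]
wrist_force: [0.5, -0.1, 0.3]
finger_gap: 42.2
finger_force: 0.0
```

Request:
{"fn": "carry_out", "kwargs": {
  "slide": [
    [0.003, -0.02, 0.004],
    [0.008, -0.06, 0.013],
    [0.013, -0.1, 0.021],
    [0.018, -0.14, 0.03],
    [0.018, -0.14, 0.03]
  ],
  "dr": [
    [0, 0, 0],
    [0, 0, 0],
    [0, 0, 0],
    [0, 0, 0],
    [0, 0, 0]
  ],
  "gripper": [45, 45, 45, 45, 45]
}}

```text
clock: 13.93
eef_pos: [446.9, -154.1, 56.7]
eef_rot: [3.129, -1.366, 1.707]
wrist_force: [-0.7, 0.2, -0.9]
finger_gap: 42.0
finger_force: 0.0
```

Run:
```python
from h import *
s=read_state();print({k:np.round(s[k],3).tolist() for k in("clock","joints","eef_pos","eef_rot","finger_gap","finger_force","wrist_force")})
m,im=snap("wrist","w9");m2,im2=snap("scene","s9");m3,im3=snap("top","t9")
u,v=proj(m2,(431,-32,30)).astype(int);u3,v3=proj(m3,(431,-32,30)).astype(int);print(u,v,u3,v3)
r=lambda i,u,v:cv2.resize(i[v-30:v+30,u-30:u+30,::-1],(266,300),interpolation=cv2.INTER_CUBIC)
cv2.imwrite("pics/c9.png",np.vstack([np.hstack([r(im2,u,v),r(im3,u3,v3)]),cv2.resize(im[:,:,::-1],(532,300))]))
```

```text
{'clock': 13.933, 'joints': [-0.668, 0.92, 1.594, 0.789, 1.818, -1.134], 'eef_pos': [446.858, -154.126, 56.726], 'eef_rot': [3.129, -1.366, 1.707], 'finger_gap': 41.966, 'finger_force': 0.0, 'wrist_force': [-0.744, 0.158, -0.92]}
280 176 266 283
```

View pics/c9.png

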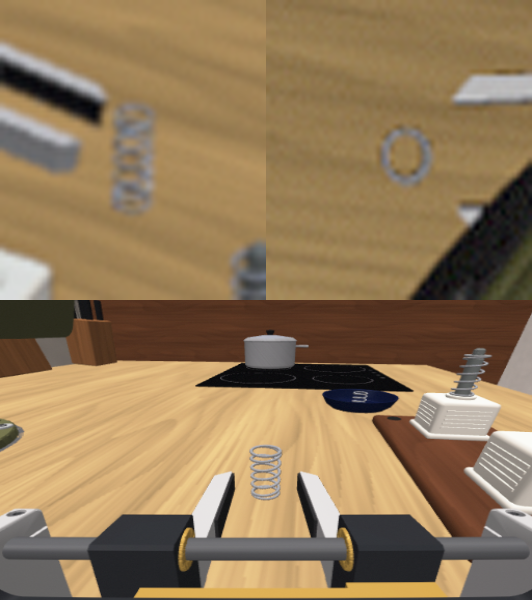

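The spare spring stands free and upright, seen in all three views. I compute its position and the turn back to vertical.

```bash
cat >> h.py <<'E'
def greymask(im,u,v,r,smax=70):
    u,v=int(u),int(v);x0,y0=max(u-r,0),max(v-r,0)
    h=cv2.cvtColor(im[y0:v+r,x0:u+r],cv2.COLOR_RGB2HSV);return (h[...,1]<smax).astype(np.uint8),x0,y0
E
python3 - <<'E'
from h import *
m3=model("t9");m2=model("s9");mw=model("w9")
for z in(27,54):print(z,at(m3,267.4,284.4,z).round(1))
im3=cv2.imread("pics/t9_raw.png")[:,:,::-1].copy()
for sm in(50,70,90):
    k,x0,y0=greymask(im3,267,284,10,sm);ys,xs=np.nonzero(k);print(sm,len(xs),xs.min()+x0,xs.max()+x0,ys.min()+y0,ys.max()+y0)
s=read_state();R=Ro.from_euler("xyz",s["eef_rot"])
print("p rel",R.as_matrix()@[0,0,86.9]+[441.9,-116.9,48.8])
G=Ro.from_euler("xyz",[np.pi,0,1.70]);print((G*R.inv()).as_rotvec()/(2*np.pi),(np.array([430.8,-32.5,230])-s["eef_pos"])/250)
sc=(250+266*0)
# wrist: top ring centre view (266,452-300), bottom ring (265,492-300)
print(tri(mw,(266/1.039,152*1.28),m2,(280-30+133/4.43,176-30+110/5)),"top"); print(at(mw,265.5/1.039,193*1.28,0))
E
```

```text
27 [428.9 -33.6  27. ]
54 [429.3 -32.7  54. ]
50 48 262 272 279 289
70 58 262 273 279 289
90 68 262 273 278 290
p rel [431.28574105 -32.44615206  31.29299928]
[-0.21597402 -0.02748234  0.00041194] [-0.06196177  0.47793398  0.69565107]
(array([432.07182857, -34.28733255,  54.85761879]), np.float64(4.7786145320868725)) top
[432.95326253 -31.69595025   0.        ]
```

Request:
{"fn": "carry_out", "kwargs": {
  "slide": [
    [0, 0, 0.12],
    [0, 0, 0.27],
    [0, 0, 0.42],
    [0, 0.06, 0.55],
    [-0.02, 0.12, 0.65],
    [-0.03, 0.18, 0.69],
    [-0.04, 0.26, 0.69],
    [-0.05, 0.34, 0.69],
    [-0.062, 0.42, 0.69],
    [-0.062, 0.478, 0.69]
  ],
  "dr": [
    [0, 0, 0],
    [-0.02, -0.003, 0],
    [-0.04, -0.005, 0],
    [-0.06, -0.008, 0],
    [-0.08, -0.01, 0],
    [-0.1, -0.013, 0],
    [-0.12, -0.015, 0],
    [-0.14, -0.018, 0],
    [-0.16, -0.02, 0],
    [-0.18, -0.023, 0]
  ],
  "gripper": [45, 45, 45, 45, 45, 45, 45, 45, 45, 45]
}}

```text
clock: 14.92
eef_pos: [430.3, -31.0, 229.1]
eef_rot: [3.137, -0.238, 1.7]
wrist_force: [-0.7, -0.2, 0.4]
finger_gap: 42.3
finger_force: 0.0
```

Request:
{"fn": "carry_out", "kwargs": {
  "slide": [
    [0, 0, 0],
    [0, 0, 0],
    [0, 0, 0],
    [0, 0, 0]
  ],
  "dr": [
    [-0.018, -0.002, 0],
    [-0.036, -0.004, 0],
    [-0.036, -0.004, 0],
    [-0.036, -0.004, 0]
  ],
  "gripper": [45, 45, 45, 45]
}}

```text
clock: 15.25
eef_pos: [430.6, -31.4, 228.6]
eef_rot: [-3.139, -0.019, 1.7]
wrist_force: [-0.2, -0.6, 0.3]
finger_gap: 42.2
finger_force: 0.0
```

```bash
cat > loc.py <<'E'
from h import *
import sys
# top ring of a standing spring: grey blob; print extents against prediction
def look(fn,X,zt,zb):
    s=read_state();print({k:np.round(s[k],4).tolist() for k in("clock","joints","eef_pos","eef_rot","finger_gap","wrist_force")})
    m,im=snap("wrist",fn)
    T=proj(m,[X[0],X[1],zt]);B=proj(m,[X[0],X[1],zb]);ax=[proj(m,[s["eef_pos"][0],s["eef_pos"][1],z]).round(1) for z in(zt,zb)]
    print("pred top,bottom",T.round(1),B.round(1),"tool axis",ax)
    return s,m,im,T,B
E
python3 - <<'E'
from loc import *
s,m,im,T,B=look("w10",(431,-32.7),54,0)
c=(T+B)/2;k,x0,y0=greymask(im,*c,34,70)
n,l,st,ce=cv2.connectedComponentsWithStats(cv2.dilate(k,np.ones((3,3),np.uint8)))
print(st+[x0,y0,0,0,0])
print("\n".join("".join(".#"[v] for v in r) for r in k))
print(x0,y0)
E
```

```text
{'clock': 15.25, 'joints': [-0.1647, 0.1219, 1.9218, 0.0196, 1.106, -0.3029], 'eef_pos': [430.6388, -31.3831, 228.6136], 'eef_rot': [-3.139, -0.0191, 1.7002], 'finger_gap': 42.1664, 'wrist_force': [-0.2442, -0.5569, 0.2932]}
pred top,bottom [254.8 202.9] [255.  188.4] tool axis [array([254.6, 201.6]), array([254.8, 187.2])]
[[ 220  161   68   68 3732]
 [ 244  176   26   38  820]
 [ 220  219    6   10   56]
 [ 286  221    2    8   16]]
....................................................................
....................................................................
....................................................................
....................................................................
....................................................................
....................................................................
....................................................................
....................................................................
....................................................................
........................................
[... 3338 characters left out ...]
..
....................................................................
###.................................................................
###.................................................................
#####..............................................................#
#####..............................................................#
#####..............................................................#
#####..............................................................#
#####..............................................................#
#####..............................................................#
#####..............................................................#
220 161
```

Request:
{"fn": "carry_out", "kwargs": {
  "slide": [
    [0.001, -0.002, -0.1],
    [0.001, -0.002, -0.2],
    [0.001, -0.002, -0.3],
    [0.001, -0.002, -0.38],
    [0.001, -0.002, -0.43],
    [0.001, -0.002, -0.442],
    [0.001, -0.002, -0.442],
    [0.001, -0.002, -0.442]
  ],
  "dr": [
    [-0.003, -0.0004, 0],
    [-0.003, -0.0004, 0],
    [-0.003, -0.0004, 0],
    [-0.003, -0.0004, 0],
    [-0.003, -0.0004, 0],
    [-0.003, -0.0004, 0],
    [-0.003, -0.0004, 0],
    [-0.003, -0.0004, 0]
  ],
  "gripper": [45, 45, 45, 45, 45, 45, 45, 45]
}}

```text
clock: 15.97
eef_pos: [431.4, -33.3, 118.6]
eef_rot: [-3.139, 0.002, 1.697]
wrist_force: [0.1, 0.2, 0.4]
finger_gap: 42.4
finger_force: 0.0
```

Request:
{"fn": "carry_out", "kwargs": {
  "slide": [
    [0, 0, 0],
    [0, 0, 0],
    [0, 0, 0],
    [0, 0, 0]
  ],
  "dr": [
    [0, 0, 0],
    [0, 0, 0],
    [0, 0, 0],
    [0, 0, 0]
  ],
  "gripper": [15, 15, 15, 15],
  "newtons": 12
}}

```text
clock: 16.3
eef_pos: [431.3, -32.9, 118.6]
eef_rot: [-3.14, 0.003, 1.698]
wrist_force: [-0.7, -0.8, 2.5]
finger_gap: 22.9
finger_force: 12.0
```

Run:
```python
from loc import *
s=read_state()
s,m,im,T,B=look("w11",s["eef_pos"][:2],54,0)
k,x0,y0=greymask(im,T[0],T[1]-5,36,70)
print(x0,y0);print("\n".join("".join(".#"[v] for v in r) for r in k))
```

```text
{'clock': 16.3, 'joints': [-0.1592, 0.3103, 2.0044, -0.0051, 0.8273, -0.2831], 'eef_pos': [431.3062, -32.8509, 118.5914], 'eef_rot': [-3.1402, 0.0035, 1.6981], 'finger_gap': 22.8662, 'wrist_force': [-0.7082, -0.8308, 2.463]}
pred top,bottom [253.6 256.6] [254.1 220.5] tool axis [array([253.6, 256.6]), array([254.1, 220.5])]
217 215
........................#######...###########..#######..................
........................######.#######################..................
........................##############################..................
........................#############......###########..................
........................##########............#########.................
................####...#########......##........#######..####...........
.............#######...#######....############...######..#######........
...........##################..##################.#################.....
........###############################################.##############..
.....################################......############.################
....##############################..
[... 3789 characters left out ...]
...............................############
##################..........................................############
##################..........................................############
##################..........................................############
##################..........................................############
##################..........................................############
##################..........................................############
##################..........................................############
#################...........................................############
#################...........................................############
```

Run:
```python
from h import *
m=model("w11");a=np.linspace(0,2*np.pi,200)
P=np.array([proj(m,[431.31+12*np.cos(t),-32.85+12*np.sin(t),54]) for t in a]);print(P.min(0),P.max(0))
J=[(proj(m,[431.31+d[0],-32.85+d[1],54])-proj(m,[431.31,-32.85,54])).round(2) for d in((1,0),(0,1))];print(J)
m=model("w2");T=[626.84,-28.04]
print([(proj(m,[T[0]+d[0],T[1]+d[1],138])).round(2) for d in((0,0),(1,0),(0,1))])
im=cv2.imread("pics/w2_raw.png");g=cv2.cvtColor(im,cv2.COLOR_BGR2GRAY)[262:300,236:276]
for r in g[::2]: print(" ".join(f"{v:3d}" for v in r[::1]))
```

```text
[233.26953461 238.14061512] [274.00264299 274.26179093]
[array([1.68, 0.19]), array([ 0.21, -1.49])]
[array([253.43, 285.97]), array([255.45, 285.97]), array([253.42, 284.23])]
241 241 241 227 186 172 167  95  79  81  83  85 103 119 128 130 148 149 148 149 147 146 137 126 116 108  93  78  76  73  72 118 169 173 203 245 245 245 245 245
149 150 151 152 152 135 150  73  79  87 116 136 146 150 151 152 153 156 156 151 157 152 150 148 147 141 140 119  88  73  72 110 155 163 202 202 203 204 204 205
 75  76  78  79  80  81  75  82 122 141 144 148 156 153 138 111 112 105  95  96 107 107 126 127 148 156 149 139 136 116  83  68  76  76  75  77  78  76  78  77
 75  76  77  78  79  79  79 103 140 147 157 145 120 118 123 131 138 126 126 127 126 127 131 134 119 111 125 152 150 132 131  72  75  76  76  77  78  78  76  76
 74  76  79  79  79  79  82 135 140 149 118 120 109 100 119 123 124 143 140 140 143 130 141 119 110 116 127 108 146 142 128 102  77  76  76  77  78  78  77  76
 72  72  72  76  76  78 114 133 146 117 112 119 136 121 103 121 130 124 124 136 131 122 128 111 106 124 121 107 118 143 127
[... 1416 characters left out ...]
 125 154 172 173 172 170 169 167 164 163 163 162 159 158 165
167 168 165 156 150 159 166 172 175 178 175 174 173 167 146 146 136 147 137 148 136 144 142 153 162 176 177 175 172 172 168 169 167 164 162 164 163 165 170 172
166 169 165 157 150 160 166 172 176 177 174 174 174 169 167 166 166 166 165 165 167 174 180 179 179 178 176 173 173 172 170 169 167 163 163 163 162 165 171 172
167 168 165 158 150 159 166 171 176 178 174 173 173 168 165 166 165 166 165 166 167 174 180 178 178 177 175 174 173 172 169 169 166 162 162 163 161 164 170 171
166 168 166 157 150 158 166 172 176 177 174 174 173 167 164 164 164 166 164 164 166 175 181 177 177 177 175 173 174 172 169 168 166 163 162 162 160 159 159 167
```

Request:
{"fn": "carry_out", "kwargs": {
  "slide": [
    [0, 0, 0.06],
    [0, 0, 0.2],
    [0, 0, 0.35],
    [0, 0, 0.5],
    [0.1, -0.05, 0.626],
    [0.25, -0.153, 0.626],
    [0.4, -0.153, 0.626],
    [0.55, -0.153, 0.626],
    [0.7, -0.153, 0.626],
    [0.781, -0.153, 0.626]
  ],
  "dr": [
    [0, 0, 0],
    [0, 0, 0],
    [0, 0, 0],
    [0, 0, 0],
    [0, 0, 0],
    [0, 0, 0],
    [0, 0, 0],
    [0, 0, 0],
    [0, 0, 0],
    [0, 0, 0]
  ],
  "gripper": [15, 15, 15, 15, 15, 15, 15, 15, 15, 15]
}}

```text
clock: 17.18
eef_pos: [628.9, -71.0, 273.9]
eef_rot: [-3.139, 0.003, 1.698]
wrist_force: [-1.1, 0.4, -0.4]
finger_gap: 22.8
finger_force: 12.0
```

Request:
{"fn": "carry_out", "kwargs": {
  "slide": [
    [0, 0, 0],
    [0, 0, 0],
    [0, 0, 0]
  ],
  "dr": [
    [0, 0, 0],
    [0, 0, 0],
    [0, 0, 0]
  ],
  "gripper": [15, 15, 15]
}}

```text
clock: 17.43
eef_pos: [625.7, -71.0, 274.5]
eef_rot: [-3.139, 0.003, 1.698]
wrist_force: [-1.0, 0.2, -0.5]
finger_gap: 23.1
finger_force: 12.0
```

Run:
```python
from loc import *
ps=[]
for i in range(5):
    s=read_state();ps.append(s["eef_pos"]);m=camera_model("wrist");im=np.array(camera("wrist"))
s,m,im,T,B=look("w12",(627,-30),138,76)
print(np.round(ps,2).tolist())
tp=np.array(s["eef_pos"]);R=Ro.from_euler("xyz",s["eef_rot"]).as_matrix()
a=np.linspace(0,2*np.pi,200)
P=np.array([proj(m,tp+R@[12*np.cos(t),12*np.sin(t),64.6]) for t in a]);print("ring pred",P.min(0),P.max(0))
print("rod J",[(proj(m,np.add((627,-30,138),d))-T).round(2) for d in((1,0,0),(0,1,0))])
g=cv2.cvtColor(im,cv2.COLOR_RGB2GRAY);u,v=T.astype(int)
print("rod patch origin",u-14,v-14)
for r in g[v-14:v+16,u-14:u+18]: print(" ".join(f"{x:3d}" for x in r))
k,x0,y0=greymask(im,256,262,24,70);print("ring",x0,y0)
print("\n".join("".join(".#"[v] for v in r) for r in k))
```

```text
{'clock': 17.6833, 'joints': [-0.1703, 0.5005, 1.3069, -0.004, 1.3346, -0.2964], 'eef_pos': [625.9224, -71.1696, 275.2772], 'eef_rot': [-3.14, 0.0036, 1.6979], 'finger_gap': 22.6383, 'wrist_force': [-0.2826, -0.0248, 0.489]}
pred top,bottom [262.1 164. ] [260.7 151.7] tool axis [array([254.2, 211.8]), array([254.5, 190.3])]
[[625.66, -71.05, 274.47], [625.55, -71.09, 274.87], [625.6, -71.12, 275.13], [625.7, -71.12, 275.24], [625.8, -71.13, 275.27]]
ring pred [233.1184986  238.55143251] [273.84337942 274.71817391]
rod J [array([1.25, 0.16]), array([ 0.17, -1.23])]
rod patch origin 248 149
245 245 245 244 245 245 243 104  73  77  79  80  83  82  84  84  83  82  82  84 162 245 245 245 245 245 245 244 241 245 245 245
244 245 245 245 245 244 243  67  74  76  78  80  82  81  83  83  83  82  80  79  95 240 244 245 245 245 245 244 226 245 245 245
245 245 245 245 245 245 242  67  73  77  78  85  90  92  97 101  96  86  81  80  87 209 245 244 245 244 244 244 232 245 245 245
245 245 245 245 245 245 243  68  74  77  88 109 119 121 131 141 128 109  98  92  87 166 245 245 244 245 245 245 245 245 
[... 5000 characters left out ...]
..........####
####........................................####
####........................................####
####........................................####
####........................................####
###.........................................####
###..........................................###
###..........................................###
###..........................................###
###..........................................###
###..........................................###
###..........................................###
###..........................................###
###..........................................###
##...........................................###
```

Request:
{"fn": "carry_out", "kwargs": {
  "slide": [
    [0, 0.08, 0],
    [0.001, 0.158, 0],
    [0.001, 0.158, 0],
    [0.001, 0.158, 0],
    [0.001, 0.158, -0.04],
    [0.001, 0.158, -0.08],
    [0.001, 0.158, -0.1],
    [0.001, 0.158, -0.1]
  ],
  "dr": [
    [0, 0, 0],
    [0, 0, 0],
    [0, 0, 0],
    [0, 0, 0],
    [0, 0, 0],
    [0, 0, 0],
    [0, 0, 0],
    [0, 0, 0]
  ],
  "gripper": [15, 15, 15, 15, 15, 15, 15, 15]
}}

```text
clock: 18.4
eef_pos: [626.1, -32.2, 247.4]
eef_rot: [-3.136, 0.003, 1.697]
wrist_force: [-0.7, 0.7, -0.7]
finger_gap: 23.0
finger_force: 12.0
```

Request:
{"fn": "carry_out", "kwargs": {
  "slide": [
    [0, 0, -0.01],
    [0, 0, -0.02],
    [0, 0, -0.03],
    [0, 0, -0.03]
  ],
  "dr": [
    [0, 0, 0],
    [0, 0, 0],
    [0, 0, 0],
    [0, 0, 0]
  ],
  "gripper": [15, 15, 15, 15]
}}

```text
clock: 18.73
eef_pos: [626.5, -31.7, 241.7]
eef_rot: [-3.139, 0.003, 1.698]
wrist_force: [1.1, 0.2, 0.2]
finger_gap: 22.7
finger_force: 12.0
```

Request:
{"fn": "carry_out", "kwargs": {
  "slide": [
    [0, 0, -0.02],
    [0, 0, -0.04],
    [0, 0, -0.06],
    [0, 0, -0.08],
    [0, 0, -0.08]
  ],
  "dr": [
    [0, 0, 0],
    [0, 0, 0],
    [0, 0, 0],
    [0, 0, 0],
    [0, 0, 0]
  ],
  "gripper": [15, 15, 15, 15, 15]
}}

```text
clock: 19.15
eef_pos: [626.3, -31.6, 220.7]
eef_rot: [-3.138, 0.003, 1.698]
wrist_force: [0.1, -0.9, 0.2]
finger_gap: 22.8
finger_force: 12.0
```

Request:
{"fn": "carry_out", "kwargs": {
  "slide": [
    [0, 0, -0.03],
    [0, 0, -0.06],
    [0, 0, -0.085],
    [0, 0, -0.09],
    [0, 0, -0.09]
  ],
  "dr": [
    [0, 0, 0],
    [0, 0, 0],
    [0, 0, 0],
    [0, 0, 0],
    [0, 0, 0]
  ],
  "gripper": [15, 15, 15, 15, 15]
}}

```text
clock: 19.57
eef_pos: [626.5, -31.6, 198.9]
eef_rot: [-3.138, 0.003, 1.698]
wrist_force: [-0.3, 0.0, -0.9]
finger_gap: 22.6
finger_force: 12.0
```

Still free, with about 4 mm left to the seat.

Request:
{"fn": "carry_out", "kwargs": {
  "slide": [
    [0, 0, -0.006],
    [0, 0, -0.01],
    [0, 0, -0.012],
    [0, 0, -0.012]
  ],
  "dr": [
    [0, 0, 0],
    [0, 0, 0],
    [0, 0, 0],
    [0, 0, 0]
  ],
  "gripper": [15, 15, 15, 15]
}}

```text
clock: 19.9
eef_pos: [626.6, -31.6, 196.7]
eef_rot: [-3.139, 0.003, 1.698]
wrist_force: [0.6, 0.2, -0.3]
finger_gap: 22.7
finger_force: 12.0
```

Request:
{"fn": "carry_out", "kwargs": {
  "slide": [
    [0, 0, -0.003],
    [0, 0, -0.006],
    [0, 0, -0.006]
  ],
  "dr": [
    [0, 0, 0],
    [0, 0, 0],
    [0, 0, 0]
  ],
  "gripper": [15, 15, 15]
}}

```text
clock: 20.15
eef_pos: [626.6, -31.6, 195.0]
eef_rot: [-3.139, 0.003, 1.698]
wrist_force: [0.3, 0.2, -0.3]
finger_gap: 22.8
finger_force: 12.0
```

Request:
{"fn": "carry_out", "kwargs": {
  "slide": [
    [0, 0, -0.004],
    [0, 0, -0.006],
    [0, 0, -0.006]
  ],
  "dr": [
    [0, 0, 0],
    [0, 0, 0],
    [0, 0, 0]
  ],
  "gripper": [15, 15, 15]
}}

```text
clock: 20.4
eef_pos: [626.8, -31.6, 194.6]
eef_rot: [-3.14, 0.004, 1.698]
wrist_force: [-4.1, 0.4, 7.5]
finger_gap: 22.4
finger_force: 12.0
```

Contact comes exactly at the expected seat height, so I release and retreat upward.

Request:
{"fn": "carry_out", "kwargs": {
  "slide": [
    [0, 0, 0],
    [0, 0, 0],
    [0, 0, 0],
    [0, 0, 0],
    [0, 0, 0.05],
    [0, 0, 0.15],
    [0, 0, 0.3],
    [0, 0, 0.45],
    [0, 0, 0.45]
  ],
  "dr": [
    [0, 0, 0],
    [0, 0, 0],
    [0, 0, 0],
    [0, 0, 0],
    [0, 0, 0],
    [0, 0, 0],
    [0, 0, 0],
    [0, 0, 0],
    [0, 0, 0]
  ],
  "gripper": [30, 45, 45, 45, 45, 45, 45, 45, 45]
}}

```text
clock: 21.15
eef_pos: [627.7, -31.7, 315.3]
eef_rot: [3.132, 0.006, 1.698]
wrist_force: [0.7, -0.3, 1.5]
finger_gap: 42.0
finger_force: 0.0
```

Request:
{"fn": "carry_out", "kwargs": {
  "slide": [
    [0, -0.2, 0],
    [0, -0.2, 0],
    [0, -0.2, 0],
    [0, -0.2, 0]
  ],
  "dr": [
    [0, 0, 0],
    [0, 0, 0],
    [0, 0, 0],
    [0, 0, 0]
  ],
  "gripper": [45, 45, 45, 45]
}}

```text
clock: 21.48
eef_pos: [626.5, -81.7, 306.3]
eef_rot: [-3.139, 0.003, 1.697]
wrist_force: [0.5, 0.9, -0.4]
finger_gap: 42.2
finger_force: 0.0
```

Run:
```python
from loc import *
s,m,im,T,B=look("w13",(627.6,-28.5),130,76)
P=np.array([proj(m,[627.6+12*np.cos(t),-28.5+12*np.sin(t),130]) for t in np.linspace(0,6.28,100)]);print("top ring pred",P.min(0),P.max(0))
u,v=((T+B)/2).astype(int);g=cv2.cvtColor(im,cv2.COLOR_RGB2GRAY)[v-30:v+32,u-26:u+26];print(u-26,v-30)
print("\n".join("".join("#+."[(x>110)*1+(x>215)*1] for x in r) for r in g))
```

```text
{'clock': 21.4833, 'joints': [-0.1866, 0.4834, 1.2597, -0.0038, 1.3996, -0.3121], 'eef_pos': [626.5487, -81.67, 306.3159], 'eef_rot': [-3.1394, 0.0032, 1.6969], 'finger_gap': 42.2156, 'wrist_force': [0.4584, 0.9285, -0.4017]}
pred top,bottom [262.9 142.8] [261.7 136.6] tool axis [array([254.5, 197.2]), array([254.7, 182.6])]
top ring pred [249.85220361 129.45680391] [275.99252105 155.74809755]
236 109
##+........................+.++.................++++
##+.................................++..............
##+.......................................+.+.......
#++..............................................+.+
#++.................................................
#++.................................................
#++.................................................
#...................................................
#+..................................................
++..................................................
++..................................................
++..................................................
++..................................................
++....
[... 1890 characters left out ...]
.......++##
+++++++.........................................+###
#++++++++++++...................................+###
##########++++++++++............................+###
#################+++++++++......................####
########################+++++++++..............+####
################################+++++++++....++#####
#######################################+++++++######
####################################################
####################################################
####################################################
####################################################
####################################################
####################################################
```

The top ring's width (26 px) and lower edge (row 156) match a spring top at z = 130, so the spring is home. I hand in.

```bash
python3 -c "
from cell import *
print(sign_off())"
```

```text
the job is handed in; nothing more can be done
None
```

The job is handed in at about 21.5 s of the 61 s: the short spring stands in the dish, and the spare was stood up and released, then taken again, threaded fully down onto mould_b's rod and let go.

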